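# Lock the food processor's lid and hold it on pulse

### The arm

A 7-joint arm with a two-finger parallel gripper is mounted at the origin on a cart in front of the work surface, level with it; the furniture and walls round the work are solid. World frame = base frame: x ahead of the robot, y to its left, z up, the work surface at z = 0. Lengths are in m, angles in rad, forces in N, time in s.
With the tool pointing down it reaches from about 0.35 to 0.9 m from the base axis. Payload 8.1 kg.
Tool frame: the origin (TCP) lies midway between the tips of the shut fingers; the grasp point (between the pads) lies behind it (arm.tcp_to_grasp is the z of the grasp point in the tool frame, in m); z points along the fingers, y is the line along which they close (so a half turn about z gives the same grasp; the last joint's range is limited). The gripper opens to 92 mm and grips with 3 to 60 N. Pads are 19 mm wide; open, the fingers measure 130 mm over their backs; the gripper's body (75 mm by 190 mm) begins 47 mm behind the grasp point.
Start: joints at [-1.298, 0.434, 0.025, 1.573, -0.012, 1.134, -0.075], TCP at [0.229, 0.581, 0.227] pointing down, gripper open.
Joint ranges: [-2.62, 2.62], [-0.44, 2.09], [-1.27, 1.32], [0.08, 2.57], [-1.32, 4.46], [0.12, 2], [-2.74, 2.74]. Speed limits (rad/s): [2.22, 2.22, 3.01, 3.01, 3.14, 3.14, 3.14].

### API

Orientations are given as a rotation vector (axis times angle).
In Python, from cell import readout, vision, arm gives the robot as it stands.
- The arm moves only by the tool carry_out, never from a script. Its argument "increments" is one flat list of numbers, 6 for each row, row after row: the shift along the world's x, y, z in mm, then the turn, a rotation vector about the world's x, y, z in rad. In form: [tx, ty, tz, wx, wy, wz, tx, ty, tz, wx, wy, wz, ...]. A call has 1 to 20 rows; each row shifts and turns the commanded pose from where the row before left it; what a row does not reach is not made up. A row lasts 1/8 s, in which the tool goes at most 62.5 mm and 10.7 degrees, less where a joint would pass 70% of its speed; a pose out of reach is approached as far as the arm can. A call with a gripper value outside its range is refused whole. "grip" is the closure, from 0 (fully open) to 1 (shut), set as the call begins (left out, the last holds). The fingers move at their own pace and stop on an object; "newtons" is the grip in N (left out, the last holds). Time passes only in rows, so rows that do not move let the fingers close. It gives the time, the measured TCP pose, the force, the opening and the grip force at its end, in the units of the state.
- readout.observe(): the state, without advancing time (a new reading comes with each control period).
- vision.get_image(name): name is "side" or "top" or "wrist"; returns the picture (420x560x3 uint8, red, green, blue); there is no depth.
- vision.calibration(name): a dict with "fov_y" (degrees; the focal length in pixels is half the picture's height over the tangent of half this angle, whatever the lens; pixels are square), "cx", "cy" (the principal point, pixels), "k1" (the pictures are not rectified: a ray, as slopes to the right and down, at radius r is drawn at 1 + k1 r^2 times it, then the intrinsics apply), "pose" (4x4, takes a point from camera to world coordinates). Camera axes: x right, y up, looking along -z (the intrinsics and any distortion apply to the point x, -y, -z); pixel columns grow to the right and rows downward; lengths in m; the calibration is good to about 2 mm. A picture is of the moment at which its call begins: read the wrist's pose just before it. calibration takes no time and is no camera call; for the wrist camera it gives the pose at the moment of the call.
- arm.sign_off(): hands the job in; it is judged then, once.
The state is a dict: "clock": time; "joints": joint angles; "dq": joint speeds; "joint_efforts": joint torques, N m; "position": TCP position; "ee_rot": TCP orientation; "force": force on the tool from outside, world axes, zero at the start; "ft_torque": the same for the moment, N m; "width": opening from 0.0 (shut) to 1.0 (fully open); "gripper_force": force on a finger pad.
Only numpy, scipy, OpenCV 4.12 (cv2) and the standard library are available. Lean on these libraries where they do the work, as an engineer would, in place of code of your own. Each camera call takes 0.05 s, during which the arm holds its last target. There are 200 camera calls.

### The job

The cherry tomatoes are in the food processor and its lid is on. First swing the orange lever on the lid clockwise until it clicks into the locked notch, up against the green block; then turn the black dial clockwise from off, past its two click settings, to the third, spring-loaded one (pulse, three orange dots), and finish while still holding it there with the gripper, because it springs back when let go. Leave the drinking glass and the mug where they are.

Things in the scene. Friction and masses are not known exactly. Their poses are not given: they have to be found in the camera images.
- processor: Compact food processor, fixed in place. Grey and white motor base 160 (x) by 290 (y) mm, top at 74 mm; origin under the centre of the base, z up, front faces its own -x, bowl on its left half (+y), dial on its right half. The clear bowl (140 mm across, axis at own x = 4, y = 70 mm, grey D-handle at its left) carries a grey lid, 148 mm across, top at 190 mm; a feed chute with pusher (46 mm across, up to 234 mm) stands on the rear of the lid, 40 mm behind the axis.
- lever_pivot (a point): Point on the lid lever's upright pivot axis (the bowl's axis), level with the middle of the thumb tab, 213.5 mm above the worktop; its axes are the processor's.
- lever_tab (a point): Centre of the orange upright thumb tab of the lid lever, 55 mm from the pivot axis. The tab is 10 mm thick (its y, across the arm, the way it moves), 22 mm long (its x, along the arm; own -x points outward from the pivot), and rises from 198 to 226.5 mm above the worktop; below it the arm, 14 mm wide, lies on the lid. Low blocks (8 mm high) stand on the lid beyond both ends of the swing: red at the open end, green at the locked notch.
- lid_lever (a joint): Angle of the lid lever about its upright axis, 0 = fully open (at the red block) to 1.05 rad = stop in the locked notch (at the green block); grows clockwise seen from above. It stays where it is left; a spring ball rides over a ridge at 0.945 rad (up to about 5 N at the tab) and drops into the notch, at or above 1.0 rad, where it stays.
- dial_grip (a point): Point on the upright axis of the black dial, 102 mm above the worktop. The dial has a skirt 60 mm across (top at 85 mm) and on it a bar grip 50 mm long (own x; own +x is the end with the white pointer), 13 mm thick (own y), flat sided, top at 112 mm above the worktop. The dial turns with this point.
- pulse_dial (a joint): Angle of the dial, 0 = off (blue dot), grows clockwise seen from above: click settings at 0.42 (one dot) and 0.84 rad (two dots, about 0.1 N m to get past each click), then from 0.9 rad a return spring, about 0.05 rising to 0.09 N m, up to the stop at 1.30 rad; pulse (three orange dots, 1.28) works above 1.15 rad. Let go there, it springs back to the two-dot setting.
- tumbler_mid (a point): Centre of the clear drinking glass, 81 mm across and 93 mm high, left of the processor; to be left alone.
- mug_mid (a point): Centre of the cream mug's body, 82 mm across and 91 mm high, right of the processor; to be left alone.

How it is judged:
By the outcome, as a careful person would: the job done as asked, in the order asked, and still so for the second after the job is handed in, while the arm keeps its last pose, push and grip.
It also fails if it takes over 48 s, if anything falls off the work surface, if the arm or the gripper's body presses on something with over 40 N, if the wrist force passes 120 N, or if a joint passes its speed limit or range.

## Working session

There is one attempt and no reset: what is moved stays moved. The work goes in short steps, Python scripts to look and compute and a tool call to move; the robot and the scene stay as the last step left them, time stands still between calls to the robot, and variables do not carry over. Pictures are saved under pics/ and viewed, at most 10 in all, crops included, and the job is handed in when it is done.

Besides the shell and the picture viewer there is one more tool, called after "Call:" in YAML: its name, and indented under it one key for each argument. carry_out: Moves the arm, as the interface text tells. Its arguments: {"type":"object","properties":{"increments":{"type":"array","items":{"type":"number"}},"grip":{"type":"number"},"newtons":{"type":"number"}},"required":["increments"]}

```bash
mkdir -p pics; ls; python3 - <<'E'
from cell import readout, vision, arm
import cv2,numpy as np
for n in("top","side"):
    im=vision.get_image(n); cv2.imwrite(f"pics/{n}0.png",im[:,:,::-1])
    print(n,vision.calibration(n))
print(readout.observe(),arm.tcp_to_grasp)
E
```

```text
pics
top {'fov_y': 42.195709822829826, 'cx': 294.1558914553, 'cy': 214.243493906359, 'k1': -0.12027646849846788, 'pose': array([[ 0.02563246,  0.9855388 , -0.16749998,  0.20293015],
       [-0.99901981,  0.03130246,  0.03129821,  0.12759359],
       [ 0.03608876,  0.16653355,  0.98537515,  1.6926381 ],
       [ 0.        ,  0.        ,  0.        ,  1.        ]])}
side {'fov_y': 45.084517751662965, 'cx': 280.05753463101865, 'cy': 204.94163442295405, 'k1': 0.0478009662954941, 'pose': array([[ 0.8753228 ,  0.34517501, -0.33862105,  0.01235075],
       [-0.48326482,  0.60091475, -0.63667619, -0.81832802],
       [-0.01628233,  0.72094082,  0.69280532,  1.09215566],
       [ 0.        ,  0.        ,  0.        ,  1.        ]])}
{'clock': 0.1, 'joints': array([-1.29761309,  0.43516018,  0.02496229,  1.57400432, -0.01158135,
        1.13399378, -0.07513648]), 'dq': array([ 0.00012554, -0.00281427, -0.00024183, -0.00065219,  0.00183443,
        0.00067226,  0.00074604]), 'joint_efforts': array([ 2.95067526e-03, -6.69129968e+01,  9.87930112e-01, -3.15145898e+01,
       -6.05727104e-02,  3.72485281e-02,  8.61478816e-05]), 'position': array([0.22925692, 0.58094307, 0.22601974]), 'ee_rot': array([-5.86923790e-01, -3.08615208e+00,  2.22339567e-03]), 'force': array([ 0.46080592,  0.06883095, -0.85881381]), 'ft_torque': array([ 0.0084921 ,  0.04005667, -0.02543778]), 'gripper_force': 0.0, 'width': 1.005096091958738} -0.0188
```

View pics/top0.png

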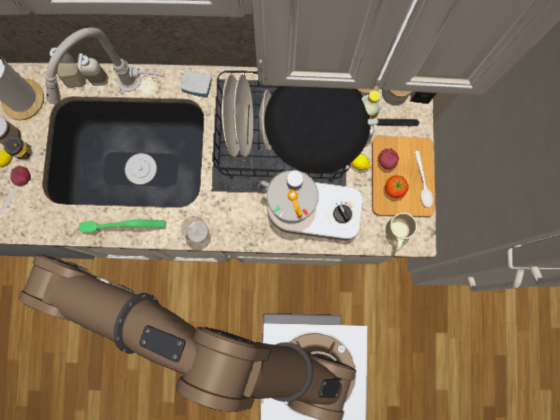

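View pics/side0.png

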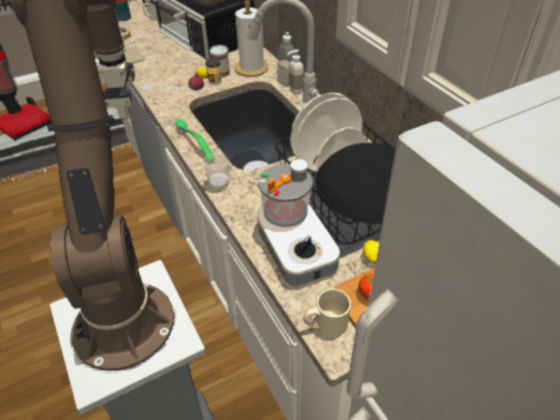

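The top view shows the processor with its lid at about (293,197), the dial at (343,213), the glass at (196,232) and the mug at (400,230). In the side view the lid is at (286,185) and the dial at (307,247). I'll enlarge both.

```bash
python3 - <<'E'
import cv2,numpy as np
a=cv2.imread("pics/top0.png")[160:250,255:370]; b=cv2.imread("pics/side0.png")[150:285,245:350]
a=cv2.resize(a,None,fx=4,fy=4,interpolation=cv2.INTER_CUBIC)  # 460x360
b=cv2.resize(b,None,fx=3,fy=3,interpolation=cv2.INTER_CUBIC) #315x405
o=np.zeros((410,790,3),np.uint8);o[:360,:460]=a;o[:405,465:780]=b
cv2.imwrite("pics/z0.png",o)
E
cat > h.py <<'E'
import numpy as np,cv2
from cell import vision
def ray(n,u,v,c=None):
    c=c or vision.calibration(n); f=210/np.tan(np.radians(c['fov_y']/2))
    K=np.array([[f,0,c['cx']],[0,f,c['cy']],[0,0,1.]])
    s=cv2.undistortPoints(np.array([[[u,v]]],float),K,np.array([c['k1'],0,0,0.]))[0,0]
    T=c['pose']; return T[:3,3],T[:3,:3]@np.array([s[0],-s[1],-1])
def onz(n,u,v,z,c=None):
    o,d=ray(n,u,v,c); return o+d*(z-o[2])/d[2]
def proj(n,P,c=None):
    c=c or vision.calibration(n); f=210/np.tan(np.radians(c['fov_y']/2))
    T=c['pose']; p=(np.atleast_2d(P)-T[:3,3])@T[:3,:3]; s=np.c_[p[:,0],-p[:,1]]/-p[:,2:]
    s=s*(1+c['k1']*(s**2).sum(1,keepdims=True)); return s*f+[c['cx'],c['cy']]
E
```

```text
(no output)
```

View pics/z0.png

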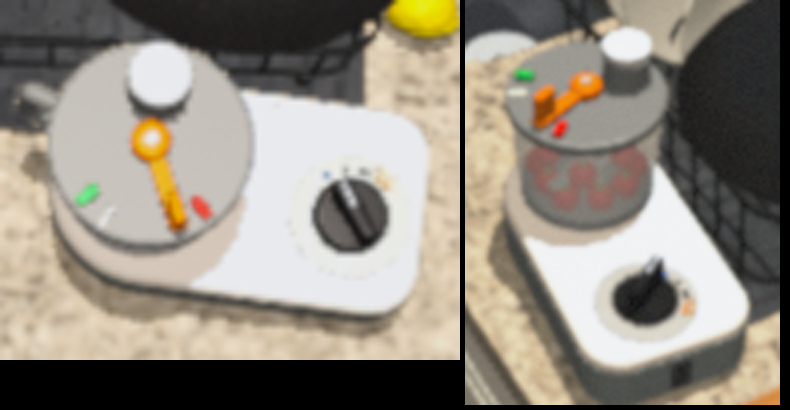

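Lid ellipse centre is at crop (150,145), chute top (160,72), lever tab (178,215), green block (88,194), red block (202,207), dial (350,215). The pointer end is up and to the left.

```bash
python3 - <<'E'
from h import *
t=lambda X,Y,z:onz("top",255+(X+.5)/4-.5,160+(Y+.5)/4-.5,z)
s=lambda X,Y,z:onz("side",245+(X-465+.5)/3-.5,150+(Y+.5)/3-.5,z)
for n,a,b,z in[("lid",(150.5,145),(587,96),.19),("chute",(160,72),(627,45),.234),("dial",(350.5,215),(645,299),.085),("knob",(152,139),(586,84),.205),("tabtop",(179,219),(544,93),.226),("red",(202,207),(560,129),.198),("green",(88,194),(524,74),.198),("barptr",(342,184),(658,262),.112),("barend",(368,243),(640,300),.112)]:
    print(n,t(*a,z).round(4),s(*b,z).round(4))
for n,p in[("glass",(196,232)),("mug",(400,230))]: print(n,onz("top",*p,.09))
E
```

```text
lid [0.5107 0.0866 0.19  ] [0.5095 0.0831 0.19  ]
chute [0.5531 0.0826 0.234 ] [0.5497 0.0812 0.234 ]
dial [ 0.4835 -0.0682  0.085 ] [ 0.4793 -0.0725  0.085 ]
knob [0.5119 0.0861 0.205 ] [0.5085 0.0827 0.205 ]
tabtop [0.4523 0.0667 0.226 ] [0.4593 0.0692 0.226 ]
red [0.4661 0.0497 0.198 ] [0.4633 0.0488 0.198 ]
green [0.4727 0.1295 0.198 ] [0.4704 0.1301 0.198 ]
barptr [ 0.5019 -0.0584  0.112 ] [ 0.4986 -0.0614  0.112 ]
barend [ 0.4582 -0.0782  0.112 ] [ 0.4625 -0.0913  0.112 ]
glass [0.41274831 0.3663337  0.09      ]
mug [ 0.43740571 -0.24308137  0.09      ]
```

Both views agree: pivot at about (0.510, 0.085), processor yaw about -0.1. I'll move above the lever and look from close by.

Call:
carry_out:
  increments: [0, 0, 25, 0, 0, 0.04, 14, -32, 5, 0, 0, 0.044, 14, -32, 5, 0, 0, 0.044, 14, -32, 5, 0, 0, 0.044, 14, -32, 5, 0, 0, 0.044, 14, -32, 5, 0, 0, 0.044, 14, -32, 5, 0, 0, 0.044, 14, -32, 5, 0, 0, 0.044, 14, -32, 5, 0, 0, 0.044, 14, -32, 5, 0, 0, 0.044, 14, -32, 5, 0, 0, 0.044, 14, -32, 5, 0, 0, 0.044, 14, -32, 5, 0, 0, 0.044, 14, -32, 5, 0, 0, 0.044, 14, -32, 5, 0, 0, 0.044, 14, -32, 5, 0, 0, 0.044, 14, -32, 5, 0, 0, 0.044, 0, 0, 0, 0, 0, 0]

```text
clock: 2.35
position: [0.4541, 0.0667, 0.3319]
ee_rot: [-0.568, 3.089, -0.001]
force: [-0.1, 1.4, -0.3]
width: 0.997
gripper_force: 0.0
```

```bash
python3 - <<'E'
from h import *
from cell import readout
import pickle
s=readout.observe(); c=vision.calibration("wrist"); im=vision.get_image("wrist")
pickle.dump(c,open("w1.pkl","wb")); cv2.imwrite("pics/w1.png",im[:,:,::-1])
print(s['position'],s['ee_rot'],s['joints'],c['pose'].round(3),c['fov_y'])
E
```

```text
[0.4541009  0.06668614 0.33190273] [-5.68163693e-01  3.08946775e+00 -1.11772301e-03] [-0.54737709  0.07017888  0.30904366  1.80394658 -0.02156508  1.27057312
  1.70186474] [[-0.355 -0.889 -0.288  0.376]
 [ 0.935 -0.338 -0.108  0.037]
 [-0.001 -0.307  0.952  0.491]
 [ 0.     0.     0.     1.   ]] 61.82824330985939
```

View pics/w1.png

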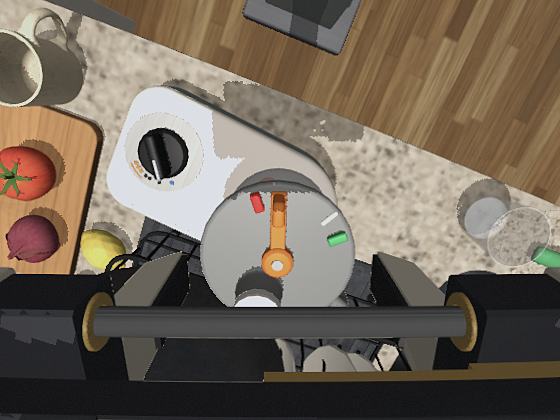

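The wrist view shows the dial at (163,153), pivot knob at (278,264), tab at about (279,203), red block at (257,203) and green block at (337,239). I'll zoom in on the dial and lever.

```bash
python3 - <<'E'
import cv2,numpy as np
i=cv2.imread("pics/w1.png"); z=lambda a:cv2.resize(a,None,fx=4,fy=4,interpolation=cv2.INTER_CUBIC)
o=np.hstack([z(i[105:215,115:210]),z(i[175:285,250:345])])
cv2.imwrite("pics/w1z.png",o)
E
```

```text
(no output)
```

View pics/w1z.png

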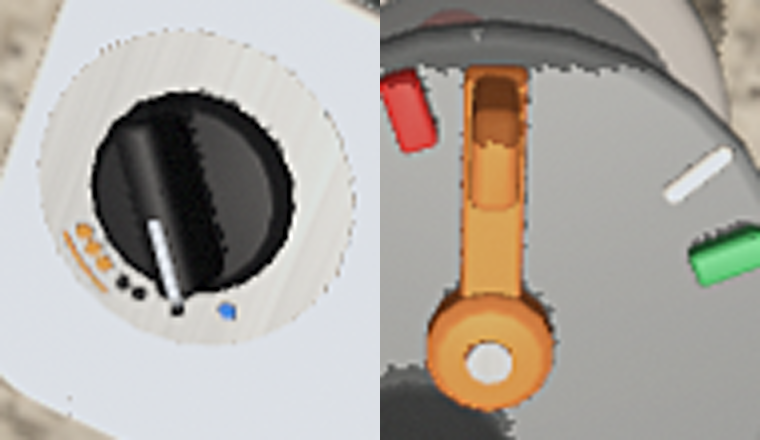

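```bash
python3 - <<'E'
from h import *
import pickle
c=pickle.load(open("w1.pkl","rb"))
D=lambda X,Y,z:onz("wrist",115+(X+.5)/4-.5,105+(Y+.5)/4-.5,z,c)
L=lambda X,Y,z:onz("wrist",250+(X-380+.5)/4-.5,175+(Y+.5)/4-.5,z,c)
piv=L(489,357,.205);print("knob",piv,L(489,357,.2))
for n,p in[("tabinner",(494,210,.2265)),("split",(495,145,.2265)),("outerbot",(496,72,.198)),("arm",(494,270,.196)),("red",(412,113,.198)),("green",(728,257,.198)),("white",(700,175,.19))]:
    q=L(*p);d=q-piv;print(n,q.round(4),np.hypot(*d[:2]).round(4),np.degrees(np.arctan2(d[1],-d[0])).round(1))
dc=D(192,193,.085);print("dial",dc)
for n,p in[("st0",(153,222,.112)),("st1",(177,300,.112)),("barL0",(120,130,.112)),("barL1",(163,285,.112)),("blue",(227,311,.075)),("dot1",(178,310,.075)),("or",(95,245,.075)),("dot2",(130,288,.075))]:
    q=D(*p);d=q-dc;print(n,q.round(4),np.hypot(*d[:2]).round(4),np.degrees(np.arctan2(d[1],d[0])).round(1))
l=[onz("wrist",x,265,.19,c) for x in(201,355)];print(l)
E
```

```text
knob [0.51062376 0.08621336 0.205     ] [0.51298756 0.0870662  0.2       ]
tabinner [0.4695 0.0719 0.2265] 0.0436 -19.2
split [0.4565 0.0672 0.2265] 0.0573 -19.3
outerbot [0.4497 0.0648 0.198 ] 0.0646 -19.4
arm [0.494  0.0811 0.196 ] 0.0175 -17.2
red [0.4648 0.0509 0.198 ] 0.0578 -37.6
green [0.4714 0.129  0.198 ] 0.058 47.5
white [0.4579 0.1174 0.19  ] 0.0613 30.6
dial [ 0.48145421 -0.06763464  0.085     ]
st0 [ 0.4859 -0.0686  0.112 ] 0.0045 -12.5
st1 [ 0.5047 -0.0568  0.112 ] 0.0256 25.0
barL0 [ 0.4649 -0.0833  0.112 ] 0.0228 -136.6
barL1 [ 0.5019 -0.0615  0.112 ] 0.0214 16.6
blue [ 0.5152 -0.0507  0.075 ] 0.0377 26.6
dot1 [ 0.5202 -0.0649  0.075 ] 0.0389 4.0
or [ 0.5096 -0.0938  0.075 ] 0.0384 -42.8
dot2 [ 0.5188 -0.0805  0.075 ] 0.0395 -19.0
[array([0.54464378, 0.02167945, 0.19      ]), array([0.49246705, 0.15873235, 0.19      ])]
```

Pivot is (0.5106, 0.0862), the tab (0.4587, 0.0678) at -19°, the dial (0.4815, -0.068) with the bar at yaw about 30°. All radii match the given sizes. Next I'll lower over the tab and grip it gently.

Call:
carry_out:
  increments: [2, 1, 0, 0, 0, -0.014, 2, 0, 0, 0, 0, -0.014, 0, 0, -20, 0, 0, 0, 0, 0, -20, 0, 0, 0, 0, 0, -20, 0, 0, 0, 0, 0, -20, 0, 0, 0, 0, 0, -20, 0, 0, 0, 0, 0, -15, 0, 0, 0, 0, 0, -11, 0, 0, 0, 0, 0, 0, 0, 0, 0]
  grip: 0.6
  newtons: 10

```text
clock: 3.65
position: [0.4571, 0.0705, 0.2052]
ee_rot: [0.532, -3.095, 0.0]
force: [0.5, -0.1, -0.2]
width: 0.398
gripper_force: 0.0
```

Call:
carry_out:
  increments: [0, 0, 0, 0, 0, 0, 0, 0, 0, 0, 0, 0, 0, 0, 0, 0, 0, 0, 0, 0, 0, 0, 0, 0]
  grip: 1
  newtons: 10

```text
clock: 4.15
position: [0.4577, 0.07, 0.2061]
ee_rot: [-0.531, 3.096, -0.0]
force: [0.4, -2.1, 2.5]
width: 0.115
gripper_force: 10.0
```

```bash
python3 -c "
import numpy as np
f=np.radians(-17+4*np.arange(15));p=55*np.c_[-np.cos(f),np.sin(f)]
print([list(x) for x in np.diff(p,axis=0).round(1)])"
```

```text
[[np.float64(-1.0), np.float64(3.7)], [np.float64(-0.7), np.float64(3.8)], [np.float64(-0.5), np.float64(3.8)], [np.float64(-0.2), np.float64(3.8)], [np.float64(0.1), np.float64(3.8)], [np.float64(0.3), np.float64(3.8)], [np.float64(0.6), np.float64(3.8)], [np.float64(0.9), np.float64(3.7)], [np.float64(1.1), np.float64(3.7)], [np.float64(1.4), np.float64(3.6)], [np.float64(1.6), np.float64(3.5)], [np.float64(1.9), np.float64(3.4)], [np.float64(2.1), np.float64(3.2)], [np.float64(2.3), np.float64(3.1)]]
```

Call:
carry_out:
  increments: [-1, 3.7, 0, 0, 0, -0.07, -0.7, 3.8, 0, 0, 0, -0.07, -0.5, 3.8, 0, 0, 0, -0.07, -0.2, 3.8, 0, 0, 0, -0.07, 0.1, 3.8, 0, 0, 0, -0.07, 0.3, 3.8, 0, 0, 0, -0.07, 0.6, 3.8, 0, 0, 0, -0.07, 0.9, 3.7, 0, 0, 0, -0.07, 1.1, 3.7, 0, 0, 0, -0.07, 1.4, 3.6, 0, 0, 0, -0.07, 0, 0, 0, 0, 0, 0]

```text
clock: 5.52
position: [0.4596, 0.108, 0.206]
ee_rot: [0.561, 3.091, 0.0]
force: [-1.3, -0.3, 4.9]
width: 0.115
gripper_force: 9.9
```

Call:
carry_out:
  increments: [1.6, 3.5, 0, 0, 0, -0.07, 1.9, 3.4, 0, 0, 0, -0.07, 2.1, 3.2, 0, 0, 0, -0.07, 0, 0, 0, 0, 0, 0]

```text
clock: 6.02
position: [0.465, 0.1177, 0.206]
ee_rot: [-0.882, -3.015, 0.0]
force: [-1.5, -2.3, 6.7]
width: 0.112
gripper_force: 10.0
```

Call:
carry_out:
  increments: [1.2, 1.6, 0, 0, 0, -0.035, 1.2, 1.6, 0, 0, 0, -0.035, 0, 0, 0, 0, 0, 0]

```text
clock: 6.4
position: [0.4659, 0.1189, 0.2057]
ee_rot: [-0.987, -2.98, 0.005]
force: [-7.1, -9.0, 11.3]
width: 0.109
gripper_force: 10.0
```

Call:
carry_out:
  increments: [1.2, 1.6, 0, 0, 0, 0, 1.2, 1.6, 0, 0, 0, 0, 0, 0, 0, 0, 0, 0]

```text
clock: 6.78
position: [0.4667, 0.12, 0.2051]
ee_rot: [-0.987, -2.977, 0.011]
force: [-12.0, -15.7, 15.3]
width: 0.134
gripper_force: 10.0
```

```bash
python3 - <<'E'
from h import *
im=vision.get_image("wrist")[:,:,::-1]; t=vision.get_image("top")[165:235,255:335,::-1]
t=cv2.resize(t,None,fx=3,fy=3,interpolation=cv2.INTER_CUBIC)
o=np.zeros((420,800,3),np.uint8);o[:,:560]=im;o[:210,560:800]=t
cv2.imwrite("pics/w2.png",o)
E
```

```text
(no output)
```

View pics/w2.png

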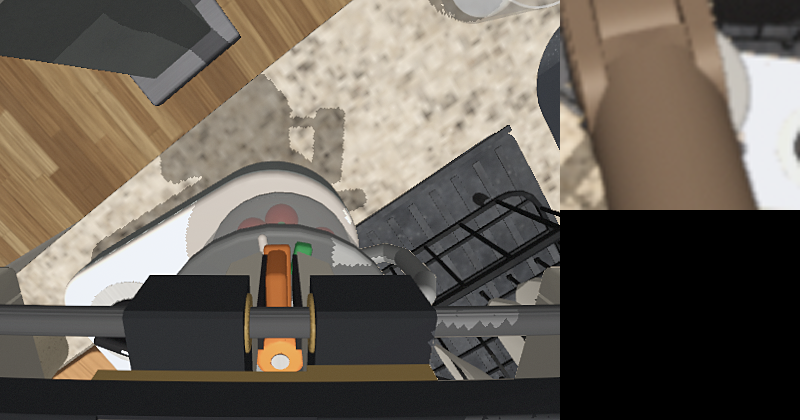

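The lever lies alongside the green block (tab at (280,255), green at (303,249)) and holds against 20 N, so it is at the stop. I'll release, rise and check.

Call:
carry_out:
  increments: [0, 0, 0, 0, 0, 0, 0, 0, 0, 0, 0, 0, -3, -4, 0, 0, 0, 0, 0, 0, 0, 0, 0, 0, 0, 0, 20, 0, 0, 0, 0, 0, 30, 0, 0, 0, 0, 0, 40, 0, 0, 0, 0, 0, 40, 0, 0, 0, 0, 0, 0, 0, 0, 0]
  grip: 0.55

```text
clock: 8.0
position: [0.4684, 0.1209, 0.3386]
ee_rot: [0.986, 2.979, 0.006]
force: [-0.2, -0.3, -0.8]
width: 0.447
gripper_force: 0.0
```

```bash
python3 - <<'E'
from h import *
import pickle
c=vision.calibration("wrist"); pickle.dump(c,open("w3.pkl","wb"))
im=vision.get_image("wrist")[:,:,::-1]; cv2.imwrite("pics/w3.png",im)
from cell import readout; print(readout.observe()['position'])
E
```

```text
[0.46742611 0.12072956 0.33671303]
```

View pics/w3.png

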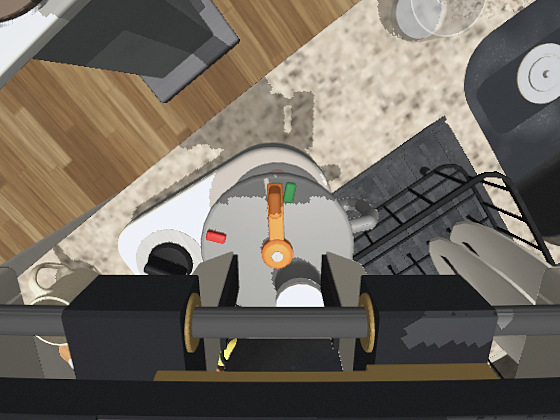

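```bash
python3 - <<'E'
from h import *
import pickle
c=pickle.load(open("w3.pkl","rb"))
p0=onz("wrist",278,257,.205,c)
for n,u,v,z in[("tabinner",276,213,.2265),("outer",274,187,.2),("green",290,192,.198),("red",216,237,.198),("arm",277,232,.196)]:
    q=onz("wrist",u,v,z,c);d=q-p0;print(n,q.round(4),np.hypot(*d[:2]).round(4),np.degrees(np.arctan2(d[1],-d[0])).round(1))
print(p0)
E
```

```text
tabinner [0.4722 0.1155 0.2265] 0.0498 34.8
outer [0.4591 0.1231 0.2   ] 0.0649 33.7
green [0.4716 0.1313 0.198 ] 0.0607 46.8
red [0.4654 0.0515 0.198 ] 0.0595 -36.7
arm [0.4957 0.099  0.196 ] 0.0211 34.3
[0.51311418 0.08709741 0.205     ]
```

The lever sits at about 34.5°, next to the green block and past the ridge, with the expected stop near 35°. It stayed there after release, so it is locked.

For the dial, the 190 mm wide gripper body would hit the lid if I gripped the flat sides, so I'll grip the bar across its ends, with tool y along the bar.

Call:
carry_out:
  increments: [1.4, -18.9, 0, 0, 0, -0.041, 1.4, -18.9, 0, 0, 0, -0.041, 1.4, -18.9, 0, 0, 0, -0.041, 1.4, -18.9, 0, 0, 0, -0.041, 1.4, -18.9, 0, 0, 0, -0.041, 1.4, -18.9, 0, 0, 0, -0.041, 1.4, -18.9, 0, 0, 0, -0.041, 1.4, -18.9, 0, 0, 0, -0.041, 1.4, -18.9, 0, 0, 0, -0.041, 1.4, -18.9, 0, 0, 0, -0.041, 0, 0, -40, 0, 0, 0, 0, 0, -40, 0, 0, 0, 0, 0, 0, 0, 0, 0]
  grip: 0.2

```text
clock: 9.68
position: [0.4791, -0.069, 0.2538]
ee_rot: [-1.574, -2.714, 0.005]
force: [-0.3, -0.0, -0.3]
width: 0.804
gripper_force: 0.0
```

```bash
python3 - <<'E'
from h import *
import pickle
from cell import readout; s=readout.observe(); print(s['position'],s['ee_rot'],s['joints'])
c=vision.calibration("wrist"); pickle.dump(c,open("w4.pkl","wb"))
im=vision.get_image("wrist")[:,:,::-1]; cv2.imwrite("pics/w4.png",im)
E
```

```text
[ 0.47909818 -0.06896549  0.25382492] [-1.57421688 -2.71397909  0.00484416] [-0.49658239  0.19066106  0.63311524  1.8990251  -0.12496027  1.09640106
  0.70527933]
```

View pics/w4.png

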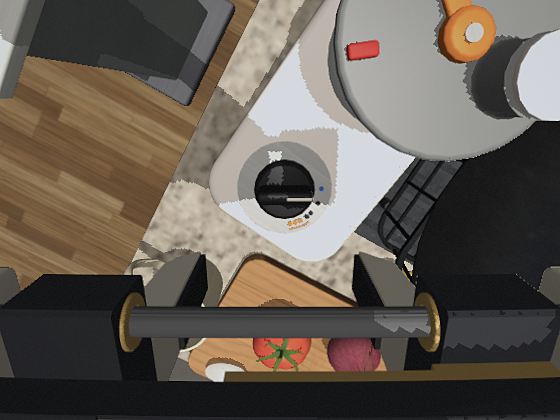

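The dial is at (284,190), and the bar is nearly horizontal in the image, so it lines up with the closing line.

```bash
python3 - <<'E'
from h import *
import pickle
c=pickle.load(open("w4.pkl","rb")); print(onz("wrist",284.5,189.5,.085,c))
im=cv2.imread("pics/w4.png")[145:235,240:330]
cv2.imwrite("pics/w4z.png",cv2.resize(cv2.convertScaleAbs(im,alpha=1.5,beta=20),None,fx=6,fy=6,interpolation=cv2.INTER_CUBIC))
E
```

```text
[ 0.4830454  -0.06753042  0.085     ]
```

View pics/w4z.png

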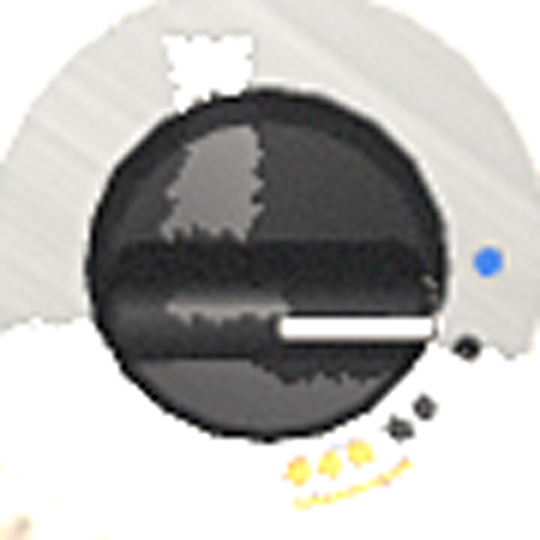

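Call:
carry_out:
  increments: [3, 1.5, -20, 0, 0, 0, 0, 0, -20, 0, 0, 0, 0, 0, -20, 0, 0, 0, 0, 0, -20, 0, 0, 0, 0, 0, -20, 0, 0, 0, 0, 0, -20, 0, 0, 0, 0, 0, -15, 0, 0, 0, 0, 0, -15, 0, 0, 0, 0, 0, -10, 0, 0, 0, 0, 0, 0, 0, 0, 0]

```text
clock: 10.98
position: [0.4835, -0.0671, 0.0953]
ee_rot: [-1.574, -2.718, 0.001]
force: [0.6, 0.2, -0.5]
width: 0.799
gripper_force: 0.0
```

Call:
carry_out:
  increments: [0, 0, -3, 0, 0, 0, 0, 0, 0, 0, 0, 0, 0, 0, 0, 0, 0, 0, 0, 0, 0, 0, 0, 0, 0, 0, 0, 0, 0, 0]
  grip: 1
  newtons: 25

```text
clock: 11.6
position: [0.4828, -0.0676, 0.0929]
ee_rot: [-1.575, -2.717, 0.001]
force: [-5.0, -2.1, 5.3]
width: 0.545
gripper_force: 25.0
```

Call:
carry_out:
  increments: [-0.8, -0.4, 0, 0, 0, -0.05, 0, 0, 0, 0, 0, -0.1, 0, 0, 0, 0, 0, -0.1, 0, 0, 0, 0, 0, -0.1, 0, 0, 0, 0, 0, -0.1, 0, 0, 0, 0, 0, 0]
  newtons: 30

```text
clock: 12.35
position: [0.4837, -0.0674, 0.093]
ee_rot: [2.14, 2.299, 0.001]
force: [2.1, 0.2, -0.9]
width: 0.541
gripper_force: 30.0
```

```bash
python3 -c "
from cell import readout
s=readout.observe();print(s['ft_torque'],s['force'],s['joints'])"
```

```text
[-0.06531349 -0.3059415   0.06633894] [ 2.09910058  0.22083705 -0.93159074] [-0.47020092  0.44069586  0.66726721  2.09401729 -0.40521553  0.73329312
  0.52892385]
```

Call:
carry_out:
  increments: [0, 0, 0, 0, 0, -0.1, 0, 0, 0, 0, 0, -0.1, 0, 0, 0, 0, 0, -0.1, 0, 0, 0, 0, 0, -0.1, 0, 0, 0, 0, 0, -0.1, 0, 0, 0, 0, 0, -0.1, 0, 0, 0, 0, 0, -0.1, 0, 0, 0, 0, 0, -0.08, 0, 0, 0, 0, 0, 0]

```text
clock: 13.48
position: [0.4851, -0.0679, 0.0931]
ee_rot: [2.85, 1.314, 0.004]
force: [8.0, -1.7, -8.5]
width: 0.544
gripper_force: 30.0
```

```bash
python3 - <<'E'
from h import *
from cell import readout
s=readout.observe();print(s['ft_torque'],s['force'],s['joints'])
r=s['ee_rot'];print(np.degrees(2*np.arctan2(r[1],r[0]))-90)
a=vision.get_image("wrist")[:,:,::-1]; t=vision.get_image("side")[150:290,240:320,::-1]
o=np.zeros((420,800,3),np.uint8);o[:,:560]=a;o[:,560:800]=cv2.resize(t,None,fx=3,fy=3,interpolation=cv2.INTER_CUBIC)
cv2.imwrite("pics/w5.png",o)
E
```

```text
[-0.44189168 -1.63664953  0.09502061] [ 8.00957731 -1.74219064 -8.53697912] [-0.61491239  0.50863605  0.89266787  2.10225778 -0.56610945  0.78300757
 -0.07458263]
-40.51219598524122
```

View pics/w5.png

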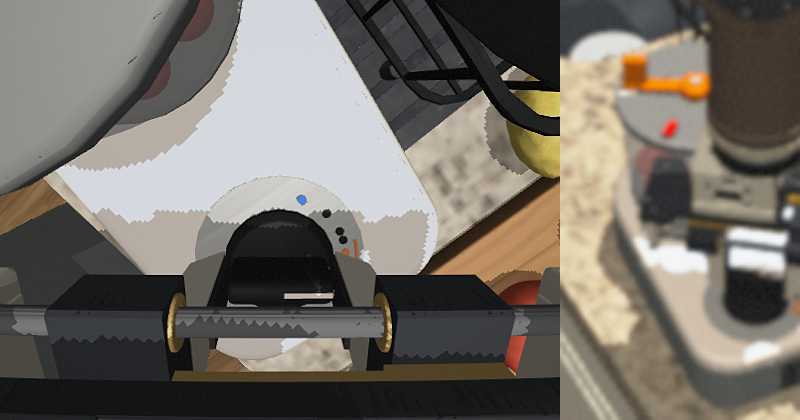

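The dial has turned with the gripper by 1.23 rad, with the spring torque felt at about 0.095 N m. The bar is still aligned between the pads, and the lever still sits at its locked end. I'll ease it a bit closer to the stop and relax the side load.

Call:
carry_out:
  increments: [1, 0, -0.5, 0, 0, -0.03, 0, 0, 0, 0, 0, -0.02, 0, 0, 0, 0, 0, 0, 0, 0, 0, 0, 0, 0, 0, 0, 0, 0, 0, 0, 0, 0, 0, 0, 0, 0]

```text
clock: 14.32
position: [0.4853, -0.068, 0.0929]
ee_rot: [2.884, 1.242, 0.003]
force: [2.7, -1.1, 4.9]
width: 0.541
gripper_force: 30.0
```

```bash
python3 - <<'E'
from h import *
from cell import readout
s=readout.observe();print(s['ft_torque'],s['force'],s['width'],s['dq'].round(3))
r=s['ee_rot'];print(np.degrees(2*np.arctan2(r[1],r[0]))-90)
E
```

```text
[-0.41183022 -0.49864362  0.108411  ] [ 2.68169553 -1.06514243  4.91588237] 0.5413460352171192 [ 0.001 -0.     0.    -0.    -0.001  0.002 -0.   ]
-43.40794401157147
```

```bash
python3 -c "
from cell import arm
print(arm.sign_off())"
```

```text
the job is handed in; nothing more can be done
None
```

I swung the lid lever into the locked notch, then turned the dial about 1.28 rad to pulse and handed the job in at about 14 s with the gripper still holding it there; the glass and mug were not touched, and no pass/fail result came back.

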